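# Put the bench meter up on its sloped rest

### The arm

A 6-joint arm with a two-finger parallel gripper is mounted at the origin on the work surface. World frame = base frame: x ahead of the robot, y to its left, z up, the work surface at z = 0. Lengths are in m, angles in rad, forces in N, time in s.
With the tool pointing down it reaches from about 0.325 to 0.925 m from the base axis. Payload 3.1 kg.
Tool frame: the origin (TCP) lies on the centre line of the jaws, within the pads' length; the fingertips stand 17 mm ahead of it and the grasp point (between the pads) lies 2 mm behind it; z points along the fingers, y is the line along which they close (so a half turn about z gives the same grasp; the last joint's range is limited). The gripper opens to 85 mm and grips with 20 to 120 N. Pads are 22 mm wide; open, the fingers measure 114 mm over their backs; the gripper's body (76 mm by 85 mm) begins 54 mm behind the grasp point. The pads swing forward as they close: fully open they stand 13 mm farther back than shut.
Start: joints at [-1.373, 0.217, 1.613, -0, 1.311, -0.112], TCP at [0.191, -0.595, 0.248] pointing down, gripper open.
Joint ranges: [-2.75, 2.75], [-0.78, 2.1], [0.31, 2.55], [-1.13, 4.27], [0.13, 2.63], [-2.58, 2.58]. Speed limits (rad/s): [2.79, 2.79, 3.14, 3.14, 3.14, 3.14].

### API

Orientations are given as a 3x3 rotation matrix whose columns are the frame's x, y, z axes.
In Python, from station import env, read_camera, ticket gives the robot as it stands.
- The arm moves only by the tool jog_arm, never from a script. Its argument "series" is a list of rows, each an object of numbers: "claw": the opening, from -1 (shut) to 1 (fully open); "x", "y", "z": the shift along the tool's x, y, z as a fraction of full scale; "turn": the turn about the tool's z as a fraction of full scale. A call has 1 to 10 rows; each row is the pose to reach, as a shift and turn from the pose commanded when the call began, along the tool's axes at that moment; what a row does not reach only later rows make up. Full scale, the value 1, is 12 cm for a shift and pi/2 rad for a turn. A row lasts 1/10 s, in which the tool goes at most 50 mm and 8.59 degrees, less where a joint would pass 70% of its speed; a pose out of reach is approached as far as the arm can. A call with a number of a shift or a turn outside -1 to 1 is refused whole. A call with a gripper value outside its range is refused whole. The fingers move at their own pace and stop on an object; "force" is the grip in N (left out, the last holds). Time passes only in rows, so rows that repeat a pose let the fingers close. It gives the time, the measured TCP pose, the force, the opening and the grip force at its end, in the units of the state.
- env.read_state(): the state, without advancing time (a new reading comes with each control period).
- read_camera(name): name is "scene" or "side" or "wrist"; returns a dict with "frame" (480x640x3 uint8, red, green, blue), "depth" (480x640 float32, m along the optical axis (not along the pixel's ray), 0 where there is no reading), "fx", "fy", "cx", "cy" (pixels), "world_from_camera" (4x4, takes a point from camera to world coordinates). Camera axes: x right, y down, z forward; pixel columns grow to the right and rows downward; lengths in m; the calibration is good to about 2 mm. A picture is of the moment at which its call begins.
- ticket.sign_off(): hands the job in; it is judged then, once.
The state is a dict: "time": time; "qpos": joint angles; "joint_vel": joint speeds; "effort": joint torques, N m; "position": TCP position; "eef_rot": TCP orientation; "ft_force": force on the tool from outside, world axes, zero at the start; "wrist_torque": the same for the moment, N m; "width": finger opening in m; "grip_force": force on a finger pad.
Only numpy, scipy, OpenCV 4.12 (cv2) and the standard library are available. Lean on these libraries where they do the work, as an engineer would, in place of code of your own. Each camera call takes 0.05 s, during which the arm holds its last target. There are 200 camera calls.

### The job

Pull open the drawer of the bench unit, take out the orange multimeter and gently set it on the narrow sloped rest of the stand: lying flat along the slope, face up, centred, screen end uphill and its lower end against the red lip. Let go of it there, and leave the spray bottle, the hard drive and the screwdriver where they are; the drawer may stay open.

Things in the scene. Friction and masses are not known exactly. Their poses are not given: they have to be found in the camera images.
- unit: Fixed grey desk-top drawer unit with one blue-fronted drawer, 240 deep (its x) x 280 wide (its y) x 90 high. Origin: centre of its underside, on the table. Its x axis points to its back; the drawer comes out along its -x. The roof (12 thick, underside 78 above the table) covers the drawer and starts 15 behind the drawer's closed front face.
- unit_drawer0 (a joint): How far the drawer is pulled out, in m: 0 shut, stop at 0.166. Slides easily (1 N friction, slight damping) and stays where left. Inside 195 long x 238 wide, walls 46 high, floor 22 above the table; inner face of its front wall 21 behind the blue front's face. Out by 155 or more it uncovers the meter with room for fingers on both sides.
- unit_drawer0_handle (a point): Middle of the drawer's steel bar handle: a round bar 11 thick and 120 long, along the unit's y, its axis 35 out from the blue front and 52 above the table (38 below the unit's top). Clear space of 29 between bar and front. Moves with the drawer.
- meter: Orange multimeter, dark face, green screen, grey dial: a box 120 long (x) x 52 wide (y) x 26 high (z; dial 6 higher), 0.2 to 0.33 kg. Origin: centre of its underside. x points to the screen end, z out of its face. Starts face up in the drawer, about crosswise, screen end to the unit's +y, its origin 61 to 85 behind the inner face of the drawer's front wall.
- meter_screen (a point): Middle of the meter's screen, on its face, 32 from the meter's centre towards the screen end.
- stand: Fixed pedestal: dark steel foot 110 (x) x 100 (y) x 12 and an aluminium post 26 thick that carries the sloped rest, whose middle is 100 above the table. Origin: centre of the foot's underside. The rest's low end points to the stand's -x (roughly towards the robot). Friction may keep a meter on the slope from sliding down by itself.
- rest: Sloped rest on the stand: flat aluminium bar 36 wide (narrower than the meter), 8 thick, 126 long above a red lip (8 thick, 12 high) across its low end; slope 25 degrees. Origin: on the surface, mid-width, at the lip's inner face, 74 above the table. x points up the slope, y across, z off the surface. A meter lying against the lip has its origin at x = 60, y = 0, z = 0 here.
- spray: White spray bottle with blue head, 64 across, 179 high. Origin: centre of its foot. Leave alone.
- drive: Aluminium 3.5 inch hard drive lying flat, 147 x 102 x 26. Origin: centre of its underside. Leave alone.
- driver: Blue-handled screwdriver, 160 long, lying on the table. Leave alone.

How it is judged:
By the outcome, as a careful person would: the job done as asked, in the order asked, and still so for the second after the job is handed in, with the robot touching nothing.
It also fails if it takes over 58 s, if anything falls off the work surface, if the arm or the gripper's body presses on something with over 40 N, if the wrist force passes 120 N, or if a joint passes its speed limit or range.

## Working session

There is one attempt and no reset: what is moved stays moved. The work goes in short steps, Python scripts to look and compute and a tool call to move; the robot and the scene stay as the last step left them, time stands still between calls to the robot, and variables do not carry over. Pictures are saved under pics/ and viewed, at most 10 in all, crops included, and the job is handed in when it is done.

Besides the shell and the picture viewer there is one more tool, called after ">>>" by a JSON object that holds its "api" and its "payload", one argument or row to a line. jog_arm: Moves the arm, as the interface text tells. Shift numbers are shares of 12 cm and turn numbers shares of pi/2 rad, none past 1 either way. Its arguments: {"type":"object","properties":{"series":{"type":"array","items":{"type":"object","properties":{"claw":{"type":"number"},"x":{"type":"number","minimum":-1,"maximum":1},"y":{"type":"number","minimum":-1,"maximum":1},"z":{"type":"number","minimum":-1,"maximum":1},"turn":{"type":"number","minimum":-1,"maximum":1}}}},"force":{"type":"number"}},"required":["series"]}

```bash
ls; mkdir -p pics; python3 - <<'E'
from station import env, read_camera
import cv2,numpy as np
s=env.read_state();print({k:np.round(v,3).tolist() for k,v in s.items()})
ims=[]
for n in("scene","side"):
    c=read_camera(n);np.savez(f"{n}0.npz",**c)
    cv2.imwrite(f"pics/{n}0.png",c["frame"][...,::-1])
    print(n,c["fx"],c["cx"],c["cy"],np.round(c["world_from_camera"],3).tolist())
E
```

```text
pics
{'time': 0.0, 'qpos': [-1.373, 0.218, 1.615, -0.0, 1.311, -0.112], 'joint_vel': [-0.0, 0.001, 0.0, -0.001, -0.0, 0.001], 'effort': [0.0, -39.685, -30.385, -0.0, 0.01, -0.0], 'position': [0.19, -0.594, 0.247], 'eef_rot': [[0.952, 0.305, -0.0], [0.305, -0.952, 0.002], [0.0, -0.002, -1.0]], 'ft_force': [0.041, 0.493, -0.911], 'wrist_torque': [-0.06, -0.007, 0.0], 'grip_force': 0.0, 'width': 0.085}
scene 452.422736693331 315.8831440175885 236.55822859474483 [[-0.209, 0.742, -0.637, 1.243], [0.978, 0.16, -0.135, 0.197], [0.002, -0.651, -0.759, 0.827], [0.0, 0.0, 0.0, 1.0]]
side 434.63132553917336 316.33166221565193 240.22424734229506 [[-0.983, -0.095, 0.157, 0.477], [-0.183, 0.473, -0.862, 0.908], [0.008, -0.876, -0.482, 0.524], [0.0, 0.0, 0.0, 1.0]]
```

View pics/scene0.png

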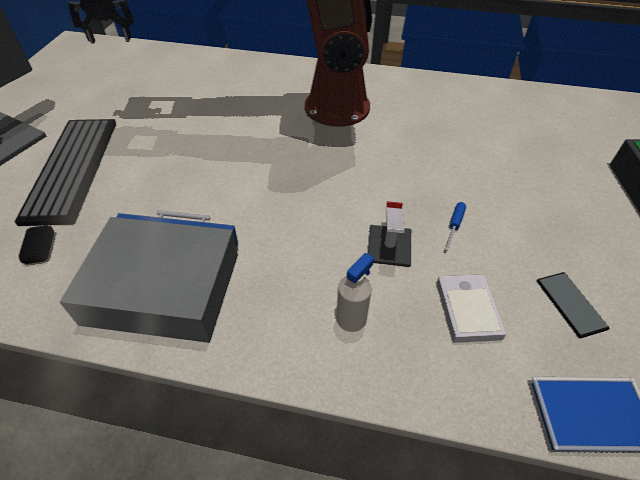

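View pics/side0.png

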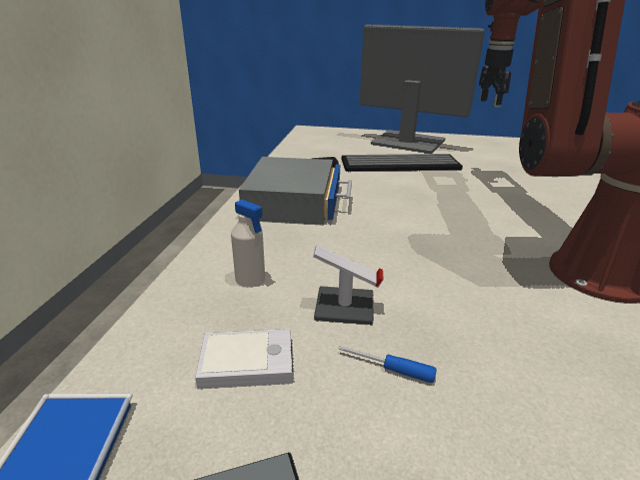

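The scene view shows the unit at left (roof around (66–237, 217–338), handle bar at (183,215)) and the stand at (390,235) with its red lip at (395,205). The spray bottle is just beyond the stand at (352,300). The side view confirms that the rest's low end faces the robot.

```bash
cat > h.py <<'E'
import numpy as np,cv2
def cloud(c):
    d=c["depth"];v,u=np.mgrid[:480,:640]
    p=np.stack([(u-c["cx"])/c["fx"]*d,(v-c["cy"])/c["fy"]*d,d],-1)
    T=c["world_from_camera"];P=p@T[:3,:3].T+T[:3,3];P[d==0]=np.nan
    return P
def rect(q):
    r=cv2.minAreaRect((q[:,:2]*1000).astype(np.float32));return np.round(r[0],1),np.round(r[1],1),round(r[2],2)
def box(P,x0,x1,y0,y1,z0,z1):
    x,y,z=np.moveaxis(P,-1,0);return (x>x0)&(x<x1)&(y>y0)&(y<y1)&(z>z0)&(z<z1)
E
python3 - <<'E'
from h import *
for n in("scene","side"):
    c=np.load(n+"0.npz");P=cloud(c);f=c["frame"].astype(int);r,g,b=np.moveaxis(f,-1,0)
    print(n,'table z',np.nanmedian(P[260:330,240:320,2]) )
    m=box(P,.3,1.1,-.8,-.05,.084,.096)
    k,l,st,_=cv2.connectedComponentsWithStats(m.astype(np.uint8));i=1+np.argmax(st[1:,4])
    print('roof',rect(P[l==i]),np.median(P[l==i][:,2]))
    R,_,_=rect(P[l==i])
    m=(r>120)&(g<60)&(b<60)&box(P,.3,1,-.2,.4,.06,.11)
    print('lip',m.sum(),P[m].mean(0) if m.any() else 0,P[m].min(0),P[m].max(0))
    L=P[m].mean(0)
    m=box(P,L[0]+.008,L[0]+.16,L[1]-.06,L[1]+.06,.075,.135)&(r>110)&(abs(r-b)<40)
    q=P[m]; print('rest',m.sum(),rect(q),q.min(0),q.max(0))
    m=box(P,L[0]-.04,L[0]+.16,L[1]-.09,L[1]+.09,.005,.02)&(r<90);print('foot',m.sum(),rect(P[m]))
    m=box(P,.3,1.1,-.1,.3,.03,.2)&(b>r+60);q=P[m];print('sprayhead',m.sum(),q.min(0),q.max(0))
    m=box(P,R[0]/1000-.25,R[0]/1000-.125,R[1]/1000-.15,R[1]/1000+.15,.04,.07);q=P[m];print('handle',m.sum(),rect(q),np.median(q[:,2]))
E
```

```text
scene table z 0.0004943742703567011
roof (array([ 765.2, -249.3]), array([228.7, 282.9]), 4.13) 0.09020549443623738
lip 16 [0.47920784 0.21965291 0.08440879] [0.4764045  0.20352418 0.08256982] [0.48251182 0.23557756 0.08613246]
rest 395 (array([545.6, 224.1]), array([117.3,  35.8]), 3.92) [0.48798046 0.20312015 0.07523552] [0.60421172 0.24502201 0.13046702]
foot 1295 (array([544.3, 223.8]), array([112.2,  98.3]), 4.22)
sprayhead 315 [0.7172627  0.15354796 0.15963222] [0.77462211 0.19343203 0.18219815]
handle 282 (array([ 603.2, -221.1]), array([206.7,  41.6]), 84.04) 0.056111281831965676
side table z -7.320836932334096e-05
roof (array([ 767.1, -247.3]), array([225.7, 287.8]), 4.26) 0.08955132018449596
lip 31 [0.48053329 0.22335317 0.08344841] [0.47642044 0.20183899 0.08074216] [0.48371535 0.24011656 0.08522418]
rest 698 (array([547.1, 225.1]), array([114.9,  40. ]), 4.28) [0.48890423 0.20417147 0.07517641] [0.60488905 0.24779235 0.12669835]
foot 1639 (array([544.5, 226.3]), array([108.2, 102.2]), 4.32)
sprayhead 416 [0.71694789 0.15567529 0.12932149] [0.77373587 0.19632156 0.18043739]
handle 266 (array([ 613.1, -239.8]), array([246.4,  54.2]), 88.88) 0.054893086542953246
```

>>> {"api": "jog_arm", "payload": {
  "series": [
    {"x": 0.15,"y": -0.05,"turn": -0.09,"claw": 1},
    {"x": 0.35,"y": -0.12,"turn": -0.18},
    {"x": 0.55,"y": -0.2,"turn": -0.27},
    {"x": 0.7,"y": -0.28,"turn": -0.36},
    {"x": 0.85,"y": -0.34,"turn": -0.45},
    {"x": 1,"y": -0.39,"turn": -0.54},
    {"x": 1,"y": -0.39,"turn": -0.63},
    {"x": 1,"y": -0.39,"turn": -0.72},
    {"x": 1,"y": -0.39,"turn": -0.81},
    {"x": 1,"y": -0.39,"turn": -0.849}
  ]
}}

```text
schema error: expected keys claw, x, y, z, turn
```

>>> {"api": "jog_arm", "payload": {
  "series": [
    {"x": 0.15,"y": 0.22,"z": 0.06},
    {"x": 0.32,"y": 0.46,"z": 0.13},
    {"x": 0.5,"y": 0.7,"z": 0.2},
    {"x": 0.64,"y": 0.92,"z": 0.27}
  ]
}}

```text
schema error: expected keys claw, x, y, z, turn
```

>>> {"api": "jog_arm", "payload": {
  "series": [
    {"x": 0.16,"y": 0.23,"z": 0.07},
    {"x": 0.32,"y": 0.46,"z": 0.13},
    {"x": 0.5,"y": 0.7,"z": 0.2},
    {"x": 0.64,"y": 0.92,"z": 0.27}
  ]
}}

```text
schema error: expected keys claw, x, y, z, turn
```

>>> {"api": "jog_arm", "payload": {
  "series": [
    {"x": 0.16,"y": 0.23,"z": 0.07,"claw": -0.4},
    {"x": 0.32,"y": 0.46,"z": 0.13,"claw": -0.4},
    {"x": 0.5,"y": 0.7,"z": 0.2,"claw": -0.4},
    {"x": 0.64,"y": 0.92,"z": 0.27,"claw": -0.4},
    {"x": 0.64,"y": 0.92,"z": 0.27,"claw": -0.4},
    {"x": 0.64,"y": 0.92,"z": 0.27,"claw": -0.4}
  ]
}}

```text
schema error: expected keys claw, x, y, z, turn
```

```bash
python3 - <<'E'
from station import env, read_camera
from h import *
for n in("wrist","scene"):
    c=read_camera(n);np.savez(n+"1.npz",**c);cv2.imwrite(f"pics/{n}1.png",c["frame"][...,::-1])
s=env.read_state();print({k:np.round(s[k],4).tolist() for k in("time","position","eef_rot","ft_force","width")})
E
```

```text
{'time': 0.2, 'position': [0.1905, -0.5948, 0.2475], 'eef_rot': [[0.9524, 0.3048, -0.0003], [0.3048, -0.9524, 0.0015], [0.0002, -0.0015, -1.0]], 'ft_force': [0.3718, -0.054, -0.2041], 'width': 0.0855}
```

View pics/wrist1.png

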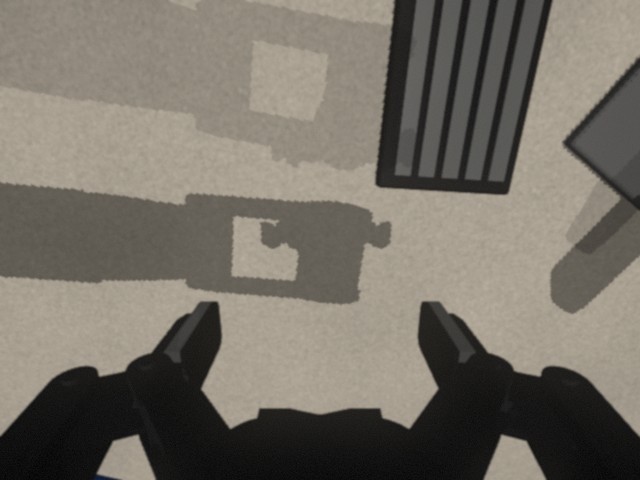

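The rows need all five keys. Nothing has moved: the wrist view shows only the open fingers at (200,330) and (440,330) over the table.

>>> {"api": "jog_arm", "payload": {
  "series": [
    {"claw": 1,"x": 0.15,"y": -0.05,"z": 0,"turn": -0.09},
    {"claw": 1,"x": 0.35,"y": -0.12,"z": 0,"turn": -0.18},
    {"claw": 1,"x": 0.55,"y": -0.2,"z": 0,"turn": -0.27},
    {"claw": 1,"x": 0.7,"y": -0.28,"z": 0,"turn": -0.36},
    {"claw": 1,"x": 0.85,"y": -0.34,"z": 0,"turn": -0.45},
    {"claw": 1,"x": 1,"y": -0.39,"z": 0,"turn": -0.54},
    {"claw": 1,"x": 1,"y": -0.39,"z": 0,"turn": -0.63},
    {"claw": 1,"x": 1,"y": -0.39,"z": 0,"turn": -0.72},
    {"claw": 1,"x": 1,"y": -0.39,"z": 0,"turn": -0.81},
    {"claw": 1,"x": 1,"y": -0.39,"z": 0,"turn": -0.849}
  ]
}}

```text
time: 1.2
position: [0.2906, -0.5138, 0.248]
eef_rot: [[-0.077, 0.997, -0.0], [0.997, 0.077, 0.0], [0.0, -0.0, -1.0]]
ft_force: [-0.2, -0.3, 1.1]
width: 0.0853
grip_force: 0.0
```

>>> {"api": "jog_arm", "payload": {
  "series": [
    {"claw": 1,"x": 0.16,"y": 0.23,"z": 0.07,"turn": 0},
    {"claw": 1,"x": 0.32,"y": 0.46,"z": 0.13,"turn": 0},
    {"claw": 1,"x": 0.5,"y": 0.7,"z": 0.2,"turn": 0},
    {"claw": 1,"x": 0.64,"y": 0.92,"z": 0.27,"turn": 0}
  ]
}}

```text
time: 1.6
position: [0.3959, -0.4282, 0.2154]
eef_rot: [[-0.072, 0.997, -0.0], [0.997, 0.072, 0.001], [0.001, -0.0, -1.0]]
ft_force: [1.1, 0.2, -0.2]
width: 0.0853
grip_force: 0.0
```

>>> {"api": "jog_arm", "payload": {
  "series": [
    {"claw": 1,"x": 0.16,"y": 0.23,"z": 0.07,"turn": 0},
    {"claw": 1,"x": 0.32,"y": 0.46,"z": 0.13,"turn": 0},
    {"claw": 1,"x": 0.5,"y": 0.7,"z": 0.2,"turn": 0},
    {"claw": 1,"x": 0.64,"y": 0.92,"z": 0.27,"turn": 0}
  ]
}}

```text
time: 2.0
position: [0.5006, -0.3434, 0.183]
eef_rot: [[-0.073, 0.997, -0.0], [0.997, 0.073, 0.0], [0.0, -0.0, -1.0]]
ft_force: [-0.8, -0.6, -0.5]
width: 0.0854
grip_force: 0.0
```

>>> {"api": "jog_arm", "payload": {
  "series": [
    {"claw": -0.4,"x": 0.16,"y": 0.23,"z": 0.07,"turn": 0},
    {"claw": -0.4,"x": 0.32,"y": 0.46,"z": 0.13,"turn": 0},
    {"claw": -0.4,"x": 0.5,"y": 0.7,"z": 0.2,"turn": 0},
    {"claw": -0.4,"x": 0.64,"y": 0.92,"z": 0.27,"turn": 0},
    {"claw": -0.4,"x": 0.64,"y": 0.92,"z": 0.27,"turn": 0},
    {"claw": -0.4,"x": 0.64,"y": 0.92,"z": 0.27,"turn": 0}
  ]
}}

```text
time: 2.6
position: [0.604, -0.2596, 0.1503]
eef_rot: [[-0.074, 0.997, -0.002], [0.997, 0.074, 0.0], [0.0, -0.002, -1.0]]
ft_force: [0.6, 0.3, 0.1]
width: 0.0256
grip_force: 0.0
```

```bash
python3 - <<'E'
from station import env, read_camera
from h import *
for n in("wrist","scene"):
    c=read_camera(n);np.savez(n+"1.npz",**c);cv2.imwrite(f"pics/{n}1b.png",c["frame"][...,::-1])
s=env.read_state();print({k:np.round(s[k],4).tolist() for k in("time","position","eef_rot","ft_force","width")})
E
```

```text
{'time': 2.7, 'position': [0.6036, -0.2609, 0.1512], 'eef_rot': [[-0.072, 0.9974, -0.0005], [0.9974, 0.072, -0.0003], [-0.0003, -0.0005, -1.0]], 'ft_force': [0.0231, 0.0491, 0.5739], 'width': 0.0255}
```

View pics/wrist1b.png

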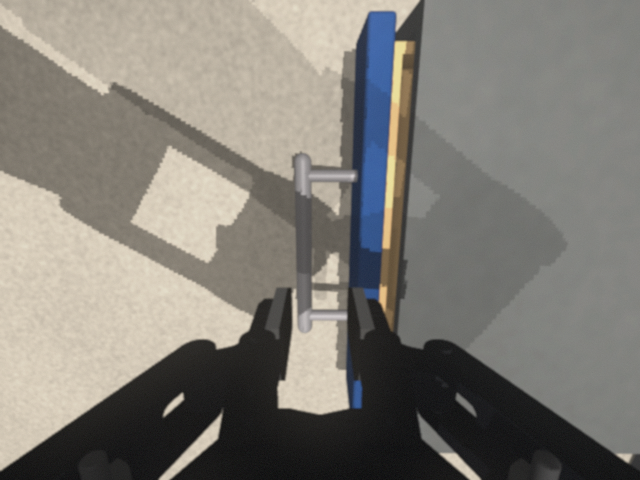

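The bar runs from (302,160) to (306,325), with the blue front at x≈350–385. I'll measure it against the tool.

```bash
python3 - <<'E'
from h import *
c=np.load("wrist1.npz");P=cloud(c);T=c["world_from_camera"]
m=np.zeros((480,640),bool);m[165:280,292:314]=1
q=P[m&(P[...,2]>.045)&(P[...,2]<.065)];print(len(q),q.mean(0),np.median(q[:,2]))
v=np.linalg.svd(q[:,:2]-q[:,:2].mean(0))[2][0];print('dir',np.degrees(np.arctan2(v[1],v[0])))
def ray(u,v,z):
    d=T[:3,:3]@np.array([(u-c["cx"])/c["fx"],(v-c["cy"])/c["fy"],1]);return T[:3,3]+d*(z-T[2,3])/d[2]
for p in((302,155),(306,331)):print(ray(*p,.055))
t=np.array([.6040,-.2598]);X=np.array([-.0732,.9973]);Y=np.array([.9973,.0732])
d=q[:,:2]-t;print('bar y offset in tool',np.median(d@Y)*1000,'at x',np.median(d@X)*1000)
E
```

```text
1876 [ 0.59230551 -0.2396619   0.0549514 ] 0.05521817630983529
dir -86.3229388262261
[ 0.58879612 -0.19714694  0.055     ]
[ 0.59911491 -0.32319279  0.055     ]
bar y offset in tool -10.159984074266882 at x 22.113336101918282
```

>>> {"api": "jog_arm", "payload": {
  "series": [
    {"claw": -0.4,"x": 0,"y": -0.083,"z": 0,"turn": 0},
    {"claw": -0.4,"x": 0,"y": -0.083,"z": 0.25,"turn": 0},
    {"claw": -0.4,"x": 0,"y": -0.083,"z": 0.45,"turn": 0},
    {"claw": -0.4,"x": 0,"y": -0.083,"z": 0.6,"turn": 0},
    {"claw": -0.4,"x": 0,"y": -0.083,"z": 0.7,"turn": 0},
    {"claw": -0.4,"x": 0,"y": -0.083,"z": 0.8,"turn": 0},
    {"claw": -0.4,"x": 0,"y": -0.083,"z": 0.83,"turn": 0}
  ]
}}

```text
time: 3.4
position: [0.595, -0.2615, 0.0521]
eef_rot: [[-0.072, 0.997, 0.002], [0.997, 0.072, -0.0], [-0.0, 0.002, -1.0]]
ft_force: [-0.7, 3.1, 9.4]
width: 0.0258
grip_force: 4.2
```

>>> {"api": "jog_arm", "payload": {
  "force": 30,
  "series": [
    {"claw": -1,"x": 0,"y": 0,"z": 0,"turn": 0},
    {"claw": -1,"x": 0,"y": 0,"z": 0,"turn": 0},
    {"claw": -1,"x": 0,"y": 0,"z": 0,"turn": 0},
    {"claw": -1,"x": 0,"y": 0,"z": 0,"turn": 0}
  ]
}}

```text
time: 3.8
position: [0.595, -0.2616, 0.0524]
eef_rot: [[-0.073, 0.997, 0.002], [0.997, 0.073, -0.001], [-0.001, 0.002, -1.0]]
ft_force: [0.9, -0.9, 1.9]
width: 0.0099
grip_force: 29.4
```

>>> {"api": "jog_arm", "payload": {
  "series": [
    {"claw": -1,"x": 0,"y": -0.06,"z": 0,"turn": 0},
    {"claw": -1,"x": 0,"y": -0.15,"z": 0,"turn": 0},
    {"claw": -1,"x": 0,"y": -0.3,"z": 0,"turn": 0},
    {"claw": -1,"x": 0,"y": -0.45,"z": 0,"turn": 0},
    {"claw": -1,"x": 0,"y": -0.6,"z": 0,"turn": 0},
    {"claw": -1,"x": 0,"y": -0.75,"z": 0,"turn": 0},
    {"claw": -1,"x": 0,"y": -0.9,"z": 0,"turn": 0},
    {"claw": -1,"x": 0,"y": -1,"z": 0,"turn": 0}
  ]
}}

```text
time: 4.6
position: [0.4734, -0.2703, 0.0523]
eef_rot: [[-0.072, 0.997, 0.001], [0.997, 0.072, -0.001], [-0.001, 0.001, -1.0]]
ft_force: [0.6, -1.6, 4.0]
width: 0.0097
grip_force: 30.3
```

>>> {"api": "jog_arm", "payload": {
  "series": [
    {"claw": -1,"x": 0,"y": -0.1,"z": 0,"turn": 0},
    {"claw": -1,"x": 0,"y": -0.18,"z": 0,"turn": 0},
    {"claw": -1,"x": 0,"y": -0.25,"z": 0,"turn": 0},
    {"claw": -1,"x": 0,"y": -0.25,"z": 0,"turn": 0}
  ]
}}

```text
time: 5.0
position: [0.4435, -0.2725, 0.0523]
eef_rot: [[-0.072, 0.997, -0.001], [0.997, 0.072, -0.001], [-0.001, -0.001, -1.0]]
ft_force: [-1.2, -1.5, 6.7]
width: 0.0096
grip_force: 30.5
```

>>> {"api": "jog_arm", "payload": {
  "series": [
    {"claw": -1,"x": 0,"y": -0.03,"z": 0,"turn": 0},
    {"claw": -1,"x": 0,"y": -0.06,"z": 0,"turn": 0},
    {"claw": -1,"x": 0,"y": -0.06,"z": 0,"turn": 0}
  ]
}}

```text
time: 5.3
position: [0.4378, -0.2729, 0.0523]
eef_rot: [[-0.072, 0.997, 0.002], [0.997, 0.072, -0.001], [-0.001, 0.002, -1.0]]
ft_force: [1.7, -0.4, 4.6]
width: 0.0099
grip_force: 30.5
```

>>> {"api": "jog_arm", "payload": {
  "series": [
    {"claw": -1,"x": 0,"y": -0.02,"z": 0,"turn": 0},
    {"claw": -1,"x": 0,"y": -0.04,"z": 0,"turn": 0},
    {"claw": -1,"x": 0,"y": -0.04,"z": 0,"turn": 0}
  ]
}}

```text
time: 5.6
position: [0.4376, -0.273, 0.0524]
eef_rot: [[-0.07, 0.997, 0.013], [0.998, 0.07, -0.002], [-0.003, 0.013, -1.0]]
ft_force: [15.2, 2.5, -3.8]
width: 0.0099
grip_force: 29.9
```

>>> {"api": "jog_arm", "payload": {
  "series": [
    {"claw": -0.4,"x": 0,"y": 0,"z": 0,"turn": 0},
    {"claw": -0.4,"x": 0,"y": 0,"z": 0,"turn": 0},
    {"claw": -0.4,"x": 0,"y": 0,"z": 0,"turn": 0},
    {"claw": -0.4,"x": 0,"y": 0,"z": -0.3,"turn": 0},
    {"claw": -0.4,"x": 0,"y": 0,"z": -0.7,"turn": 0},
    {"claw": -0.4,"x": 0,"y": 0,"z": -1,"turn": 0},
    {"claw": 1,"x": 0,"y": 0,"z": -1,"turn": 0}
  ]
}}

```text
time: 6.3
position: [0.4354, -0.2754, 0.1774]
eef_rot: [[-0.072, 0.997, 0.008], [0.997, 0.072, -0.007], [-0.008, 0.007, -1.0]]
ft_force: [0.8, -0.9, 0.9]
width: 0.0388
grip_force: 0.0
```

>>> {"api": "jog_arm", "payload": {
  "series": [
    {"claw": 1,"x": 0,"y": 0.2,"z": -0.2,"turn": 0},
    {"claw": 1,"x": 0,"y": 0.5,"z": -0.4,"turn": 0},
    {"claw": 1,"x": 0,"y": 0.8,"z": -0.6,"turn": 0},
    {"claw": 1,"x": 0,"y": 1,"z": -0.6,"turn": 0},
    {"claw": 1,"x": 0,"y": 1,"z": -0.6,"turn": 0},
    {"claw": 1,"x": 0,"y": 1,"z": -0.6,"turn": 0}
  ]
}}

```text
time: 6.9
position: [0.5511, -0.2634, 0.2413]
eef_rot: [[-0.073, 0.997, -0.004], [0.997, 0.073, 0.002], [0.002, -0.004, -1.0]]
ft_force: [0.4, 0.3, -0.7]
width: 0.0854
grip_force: 0.0
```

```bash
python3 - <<'E'
from station import env, read_camera
from h import *
for n in("wrist","scene"):
    c=read_camera(n);np.savez(n+"2.npz",**c);cv2.imwrite(f"pics/{n}2.png",c["frame"][...,::-1])
s=env.read_state();t=s["position"];R=s["eef_rot"];print(s["time"],t,np.round(R,4).tolist())
c=np.load("wrist2.npz")
P=cloud(c);hsv=cv2.cvtColor(c["frame"],cv2.COLOR_RGB2HSV)
h,sa,v=cv2.split(hsv)
m=box(P,.3,.75,-.45,-.1,.03,.07)&(h>3)&(h<20)&(sa>170)&(v>60)
m=cv2.morphologyEx(m.astype(np.uint8),cv2.MORPH_CLOSE,np.ones((25,25)))>0
k,l,st,_=cv2.connectedComponentsWithStats(m.astype(np.uint8));i=1+np.argmax(st[1:,4]);q=P[l==i];q=q[(q[:,2]>.04)&(q[:,2]<.06)]
r=rect(q);print(st[i],r,np.median(q[:,2]))
m=box(P,.3,.75,-.45,-.1,.035,.07)&(h>40)&(h<85)&(sa>60);print('screen',m.sum(),np.nanmean(P[m],0))
E
```

```text
7.0 [ 0.55043359 -0.2635883   0.24140458] [[-0.072, 0.9974, -0.0039], [0.9974, 0.072, 0.002], [0.0023, -0.0038, -1.0]]
[ 313  176   63  120 1847] (array([ 574.8, -284.7]), array([118.1,  50.5]), 88.46) 0.04641971411565282
screen 885 [ 0.57595656 -0.25427255  0.04955206]
```

View pics/wrist2.png

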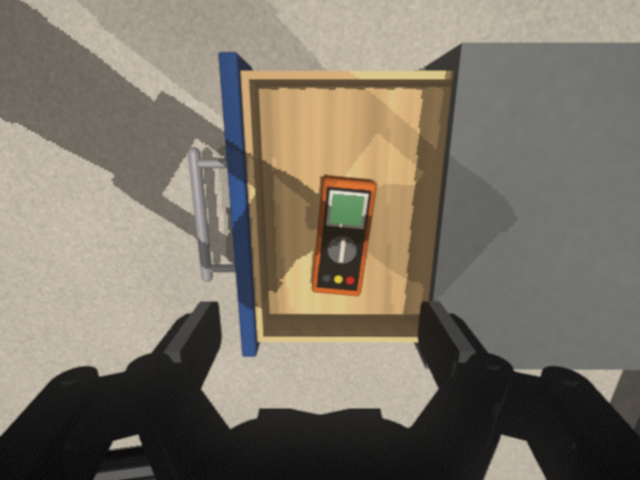

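The drawer is out at its stop. The meter lies at (315–375, 178–295) with its screen at (347,208), and the fingers have clear room on both sides.

>>> {"api": "jog_arm", "payload": {
  "series": [
    {"claw": 1,"x": -0.1,"y": 0.1,"z": 0.1,"turn": 0.03},
    {"claw": 1,"x": -0.19,"y": 0.189,"z": 0.3,"turn": 0.063},
    {"claw": 1,"x": -0.19,"y": 0.189,"z": 0.6,"turn": 0.063},
    {"claw": 1,"x": -0.19,"y": 0.189,"z": 0.85,"turn": 0.063},
    {"claw": 1,"x": -0.19,"y": 0.189,"z": 1,"turn": 0.063}
  ]
}}

```text
time: 7.5
position: [0.5731, -0.2841, 0.1192]
eef_rot: [[0.028, 1.0, -0.006], [1.0, -0.028, 0.004], [0.004, -0.006, -1.0]]
ft_force: [-0.1, 0.5, -0.3]
width: 0.0855
grip_force: 0.0
```

>>> {"api": "jog_arm", "payload": {
  "series": [
    {"claw": 1,"x": 0,"y": 0,"z": 0.15,"turn": 0},
    {"claw": 1,"x": 0,"y": 0,"z": 0.3,"turn": 0},
    {"claw": 1,"x": 0,"y": 0,"z": 0.45,"turn": 0},
    {"claw": 1,"x": 0,"y": 0,"z": 0.55,"turn": 0},
    {"claw": 1,"x": 0,"y": 0,"z": 0.62,"turn": 0},
    {"claw": 1,"x": 0,"y": 0,"z": 0.65,"turn": 0},
    {"claw": 1,"x": 0,"y": 0,"z": 0.65,"turn": 0}
  ]
}}

```text
time: 8.2
position: [0.5766, -0.2851, 0.0453]
eef_rot: [[0.026, 1.0, -0.0], [1.0, -0.026, 0.0], [0.0, -0.0, -1.0]]
ft_force: [-0.3, 1.3, -0.7]
width: 0.0851
grip_force: 0.0
```

>>> {"api": "jog_arm", "payload": {
  "force": 25,
  "series": [
    {"claw": -1,"x": 0,"y": 0,"z": 0,"turn": 0},
    {"claw": -1,"x": 0,"y": 0,"z": 0,"turn": 0},
    {"claw": -1,"x": 0,"y": 0,"z": 0,"turn": 0},
    {"claw": -1,"x": 0,"y": 0,"z": 0,"turn": 0},
    {"claw": -1,"x": 0,"y": 0,"z": 0,"turn": 0}
  ]
}}

```text
time: 8.7
position: [0.5774, -0.2856, 0.0466]
eef_rot: [[0.026, 1.0, 0.002], [1.0, -0.026, -0.001], [-0.001, 0.002, -1.0]]
ft_force: [0.1, 1.0, 3.9]
width: 0.0517
grip_force: 28.6
```

>>> {"api": "jog_arm", "payload": {
  "force": 35,
  "series": [
    {"claw": -1,"x": 0,"y": 0,"z": -0.05,"turn": 0},
    {"claw": -1,"x": 0,"y": 0,"z": -0.15,"turn": 0},
    {"claw": -1,"x": 0,"y": 0,"z": -0.3,"turn": 0},
    {"claw": -1,"x": 0,"y": 0,"z": -0.5,"turn": 0},
    {"claw": -1,"x": 0,"y": 0,"z": -0.7,"turn": 0},
    {"claw": -1,"x": 0,"y": 0,"z": -0.9,"turn": 0},
    {"claw": -1,"x": 0,"y": 0,"z": -1,"turn": 0}
  ]
}}

```text
time: 9.4
position: [0.5781, -0.286, 0.1697]
eef_rot: [[0.026, 1.0, 0.005], [1.0, -0.026, -0.003], [-0.003, 0.005, -1.0]]
ft_force: [-0.3, -0.6, -2.6]
width: 0.0511
grip_force: 38.0
```

>>> {"api": "jog_arm", "payload": {
  "series": [
    {"claw": -1,"x": 0.05,"y": 0,"z": -0.15,"turn": 0},
    {"claw": -1,"x": 0.15,"y": 0,"z": -0.3,"turn": 0},
    {"claw": -1,"x": 0.3,"y": -0.02,"z": -0.45,"turn": 0},
    {"claw": -1,"x": 0.5,"y": -0.05,"z": -0.5,"turn": 0},
    {"claw": -1,"x": 0.75,"y": -0.08,"z": -0.5,"turn": 0},
    {"claw": -1,"x": 1,"y": -0.1,"z": -0.5,"turn": 0}
  ]
}}

```text
time: 10.0
position: [0.5674, -0.1629, 0.2263]
eef_rot: [[0.027, 1.0, 0.0], [1.0, -0.027, 0.001], [0.001, 0.0, -1.0]]
ft_force: [0.0, 0.4, -2.6]
width: 0.0511
grip_force: 38.0
```

>>> {"api": "jog_arm", "payload": {
  "series": [
    {"claw": -1,"x": 0.25,"y": -0.02,"z": 0,"turn": 0},
    {"claw": -1,"x": 0.5,"y": -0.05,"z": 0,"turn": 0},
    {"claw": -1,"x": 0.75,"y": -0.08,"z": 0,"turn": 0},
    {"claw": -1,"x": 1,"y": -0.1,"z": 0,"turn": 0}
  ]
}}

```text
time: 10.4
position: [0.558, -0.0423, 0.2257]
eef_rot: [[0.026, 1.0, -0.001], [1.0, -0.026, 0.001], [0.001, -0.001, -1.0]]
ft_force: [0.1, -0.7, -2.8]
width: 0.0511
grip_force: 38.0
```

>>> {"api": "jog_arm", "payload": {
  "series": [
    {"claw": -1,"x": 0.25,"y": -0.02,"z": 0,"turn": 0},
    {"claw": -1,"x": 0.5,"y": -0.05,"z": 0,"turn": 0},
    {"claw": -1,"x": 0.75,"y": -0.08,"z": 0,"turn": 0},
    {"claw": -1,"x": 1,"y": -0.1,"z": 0,"turn": 0}
  ]
}}

```text
time: 10.8
position: [0.5489, 0.0779, 0.2257]
eef_rot: [[0.026, 1.0, -0.001], [1.0, -0.026, 0.0], [0.0, -0.001, -1.0]]
ft_force: [-0.7, 0.7, -2.7]
width: 0.0509
grip_force: 38.0
```

>>> {"api": "jog_arm", "payload": {
  "series": [
    {"claw": -1,"x": 0.2,"y": 0,"z": 0,"turn": 0},
    {"claw": -1,"x": 0.4,"y": 0,"z": 0,"turn": 0},
    {"claw": -1,"x": 0.6,"y": 0,"z": 0,"turn": 0},
    {"claw": -1,"x": 0.8,"y": 0,"z": 0,"turn": 0},
    {"claw": -1,"x": 0.95,"y": 0,"z": 0,"turn": 0},
    {"claw": -1,"x": 1,"y": 0,"z": 0,"turn": 0}
  ]
}}

```text
time: 11.4
position: [0.5522, 0.198, 0.2257]
eef_rot: [[0.024, 1.0, -0.001], [1.0, -0.024, 0.001], [0.001, -0.001, -1.0]]
ft_force: [0.1, -0.1, -2.2]
width: 0.0509
grip_force: 38.0
```

>>> {"api": "jog_arm", "payload": {
  "series": [
    {"claw": -1,"x": 0,"y": 0,"z": 0,"turn": 0.06},
    {"claw": -1,"x": 0,"y": 0,"z": 0,"turn": 0.15},
    {"claw": -1,"x": 0.1,"y": 0,"z": 0,"turn": 0.24},
    {"claw": -1,"x": 0.247,"y": 0,"z": 0,"turn": 0.33},
    {"claw": -1,"x": 0.247,"y": -0.03,"z": 0,"turn": 0.42},
    {"claw": -1,"x": 0.247,"y": -0.067,"z": 0,"turn": 0.51},
    {"claw": -1,"x": 0.247,"y": -0.067,"z": 0,"turn": 0.6},
    {"claw": -1,"x": 0.247,"y": -0.067,"z": 0,"turn": 0.69},
    {"claw": -1,"x": 0.247,"y": -0.067,"z": 0,"turn": 0.78},
    {"claw": -1,"x": 0.247,"y": -0.067,"z": 0,"turn": 0.87}
  ]
}}

```text
time: 12.4
position: [0.5454, 0.2251, 0.2255]
eef_rot: [[0.985, 0.171, -0.001], [0.171, -0.985, -0.001], [-0.001, 0.0, -1.0]]
ft_force: [0.8, 0.4, -2.2]
width: 0.051
grip_force: 38.0
```

>>> {"api": "jog_arm", "payload": {
  "series": [
    {"claw": -1,"x": 0,"y": 0,"z": 0.15,"turn": 0.063},
    {"claw": -1,"x": 0,"y": 0,"z": 0.35,"turn": 0.063},
    {"claw": -1,"x": 0,"y": 0,"z": 0.45,"turn": 0.063},
    {"claw": -1,"x": 0,"y": 0,"z": 0.45,"turn": 0.063}
  ]
}}

```text
time: 12.8
position: [0.5437, 0.2247, 0.1687]
eef_rot: [[0.997, 0.079, -0.006], [0.079, -0.997, -0.002], [-0.006, 0.001, -1.0]]
ft_force: [-0.6, -0.5, -3.2]
width: 0.0511
grip_force: 37.9
```

```bash
cat > look.py <<'E'
import sys
from station import env, read_camera
from h import *
def go(k,z0,z1):
    s=env.read_state();print(s["time"],np.round(s["position"],4),np.round(s["eef_rot"],3).tolist(),np.round(s["ft_force"],1))
    for n in("side","scene"):
        c=read_camera(n);cv2.imwrite(f"pics/{n}{k}.png",c["frame"][...,::-1]);np.savez(f"{n}{k}.npz",**c)
        P=cloud(c);h,sa,v=cv2.split(cv2.cvtColor(c["frame"],cv2.COLOR_RGB2HSV))
        m=box(P,.42,.68,.13,.32,z0,z1)&(h>3)&(h<20)&(sa>150)&(v>50)
        q=P[m];print(n,len(q),rect(q),np.round(q.min(0),4),np.round(q.max(0),4))
        m=box(P,.42,.68,.13,.32,z0,z1)&(h>40)&(h<85)&(sa>60);print(' screen',m.sum(),np.nanmean(P[m],0) if m.any() else 0)
        if n=="side":
            m=box(P,.42,.68,.22,.3,z0,z1)&(h>3)&(h<20)&(sa>150)&(v>50);q=P[m];q=q[q[:,1]>np.percentile(q[:,1],60)-.004]
            g=np.polyfit(q[:,0],q[:,2],1);print(' side face slope deg',np.degrees(np.arctan(g[0])))
E
python3 -c "from look import go;go('3',.1,.22)"
```

```text
12.8 [0.5437 0.2247 0.1687] [[0.997, 0.079, -0.006], [0.079, -0.997, -0.002], [-0.006, 0.001, -1.0]] [-0.6 -0.5 -3.2]
side 826 (array([545. , 228.5]), array([117.4,  52.4]), 4.99) [0.4846 0.1976 0.1469] [0.6048 0.2579 0.1718]
 screen 119 [0.57505842 0.22806394 0.17271222]
 side face slope deg 1.3148175079183542
scene 408 (array([550.5, 226.5]), array([114.5,  51.4]), 2.84) [0.4922 0.1999 0.1484] [0.6086 0.2545 0.1755]
 screen 163 [0.57050659 0.22809458 0.17697714]
```

View pics/side3.png

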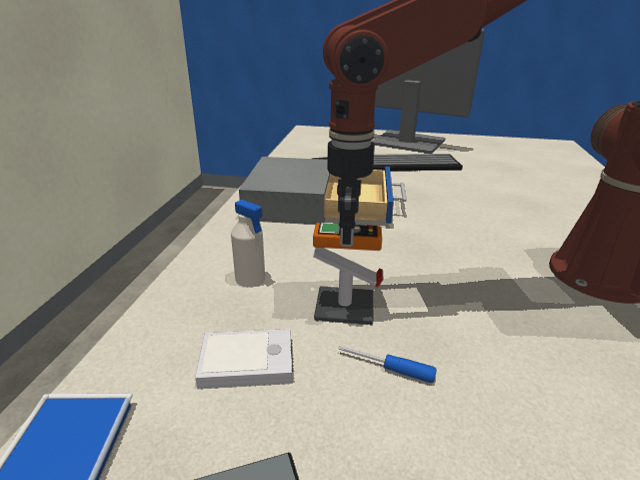

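The meter is held level at (315–382, 222–248), just above the rest and with its screen end uphill. Next I lower it with a light grip so it pivots flush onto the slope.

>>> {"api": "jog_arm", "payload": {
  "force": 22,
  "series": [
    {"claw": -1,"x": 0.025,"y": 0.013,"z": 0,"turn": 0},
    {"claw": -1,"x": 0.025,"y": 0.013,"z": 0.05,"turn": 0},
    {"claw": -1,"x": 0.025,"y": 0.013,"z": 0.1,"turn": 0},
    {"claw": -1,"x": 0.025,"y": 0.013,"z": 0.14,"turn": 0},
    {"claw": -1,"x": 0.025,"y": 0.013,"z": 0.16,"turn": 0},
    {"claw": -1,"x": 0.025,"y": 0.013,"z": 0.18,"turn": 0}
  ]
}}

```text
time: 13.5
position: [0.5487, 0.2241, 0.1505]
eef_rot: [[0.997, 0.079, -0.001], [0.079, -0.997, -0.0], [-0.001, 0.0, -1.0]]
ft_force: [-4.8, -1.2, 6.7]
width: 0.0514
grip_force: 39.0
```

>>> {"api": "jog_arm", "payload": {
  "series": [
    {"claw": -1,"x": 0,"y": 0,"z": 0.015,"turn": 0},
    {"claw": -1,"x": 0,"y": 0,"z": 0.03,"turn": 0},
    {"claw": -1,"x": 0,"y": 0,"z": 0.045,"turn": 0},
    {"claw": -1,"x": 0,"y": 0,"z": 0.06,"turn": 0}
  ]
}}

```text
time: 13.9
position: [0.5491, 0.2245, 0.1446]
eef_rot: [[0.997, 0.079, -0.0], [0.079, -0.997, 0.0], [-0.0, -0.0, -1.0]]
ft_force: [-6.4, -0.8, 6.9]
width: 0.0513
grip_force: 39.6
```

>>> {"api": "jog_arm", "payload": {
  "series": [
    {"claw": -1,"x": 0,"y": 0,"z": 0.015,"turn": 0},
    {"claw": -1,"x": 0,"y": 0,"z": 0.03,"turn": 0},
    {"claw": -1,"x": 0,"y": 0,"z": 0.045,"turn": 0}
  ]
}}

```text
time: 14.2
position: [0.5482, 0.2245, 0.1387]
eef_rot: [[0.997, 0.079, -0.002], [0.079, -0.997, 0.0], [-0.002, -0.0, -1.0]]
ft_force: [-6.7, -0.9, 5.3]
width: 0.0513
grip_force: 40.3
```

```bash
python3 -c "from look import go;go('4',.07,.19)"
```

```text
14.2 [0.5482 0.2245 0.1387] [[0.997, 0.079, -0.002], [0.079, -0.997, 0.0], [-0.002, -0.0, -1.0]] [-6.7 -0.9  5.3]
side 798 (array([551.6, 230.4]), array([118.3,  56.5]), 5.07) [0.4916 0.1973 0.1054] [0.6103 0.2576 0.1543]
 screen 119 [0.57793267 0.22780711 0.1512213 ]
 side face slope deg 15.045470666973983
scene 401 (array([553.8, 226. ]), array([118.3,  51.4]), 3.66) [0.4934 0.1999 0.1267] [0.6139 0.254  0.1564]
 screen 120 [0.57173966 0.22804044 0.15206449]
```

>>> {"api": "jog_arm", "payload": {
  "series": [
    {"claw": -1,"x": 0,"y": 0,"z": 0.015,"turn": 0},
    {"claw": -1,"x": 0,"y": 0,"z": 0.03,"turn": 0},
    {"claw": -1,"x": 0,"y": 0,"z": 0.045,"turn": 0}
  ]
}}

```text
time: 14.6
position: [0.5478, 0.2245, 0.133]
eef_rot: [[0.997, 0.079, -0.003], [0.079, -0.997, -0.0], [-0.003, -0.0, -1.0]]
ft_force: [-7.9, -0.9, 6.3]
width: 0.0511
grip_force: 41.1
```

>>> {"api": "jog_arm", "payload": {
  "series": [
    {"claw": -1,"x": 0,"y": 0,"z": 0.012,"turn": 0},
    {"claw": -1,"x": 0,"y": 0,"z": 0.024,"turn": 0},
    {"claw": -1,"x": 0,"y": 0,"z": 0.024,"turn": 0}
  ]
}}

```text
time: 14.9
position: [0.5477, 0.2244, 0.1297]
eef_rot: [[0.997, 0.079, -0.004], [0.079, -0.997, -0.0], [-0.004, -0.0, -1.0]]
ft_force: [-7.2, -0.5, 5.0]
width: 0.0511
grip_force: 41.6
```

```bash
python3 -c "from look import go;go('5',.07,.19)"
```

```text
14.9 [0.5477 0.2244 0.1297] [[0.997, 0.079, -0.004], [0.079, -0.997, -0.0], [-0.004, -0.0, -1.0]] [-7.2 -0.5  5. ]
side 798 (array([552.8, 228.8]), array([115.1,  50.5]), 4.13) [0.4939 0.2023 0.089 ] [0.612  0.257  0.1543]
 screen 106 [0.57551121 0.22724181 0.147326  ]
 side face slope deg 23.765272285428015
scene 382 (array([555. , 226.4]), array([111.2,  53.9]), 3.53) [0.4982 0.2001 0.1128] [0.6113 0.2539 0.1574]
 screen 97 [0.56726352 0.22550539 0.14976701]
```

>>> {"api": "jog_arm", "payload": {
  "series": [
    {"claw": -1,"x": 0,"y": 0,"z": 0.008,"turn": 0},
    {"claw": -1,"x": -0.015,"y": 0,"z": 0.015,"turn": 0},
    {"claw": -1,"x": -0.03,"y": 0,"z": 0.022,"turn": 0},
    {"claw": -1,"x": -0.03,"y": 0,"z": 0.022,"turn": 0}
  ]
}}

```text
time: 15.4
position: [0.5475, 0.2245, 0.1284]
eef_rot: [[0.997, 0.079, 0.005], [0.079, -0.997, 0.001], [0.005, -0.001, -1.0]]
ft_force: [-1.6, 0.5, 6.0]
width: 0.051
grip_force: 41.8
```

>>> {"api": "jog_arm", "payload": {
  "series": [
    {"claw": -1,"x": -0.01,"y": 0,"z": 0.005,"turn": 0},
    {"claw": -1,"x": -0.02,"y": 0,"z": 0.009,"turn": 0},
    {"claw": -1,"x": -0.02,"y": 0,"z": 0.009,"turn": 0}
  ]
}}

```text
time: 15.7
position: [0.5455, 0.2242, 0.1274]
eef_rot: [[0.997, 0.079, 0.006], [0.079, -0.997, 0.001], [0.006, -0.001, -1.0]]
ft_force: [0.1, -0.1, 5.5]
width: 0.051
grip_force: 41.7
```

```bash
python3 -c "
from look import go;go('6',.07,.19)
import cv2;i=cv2.imread('pics/side6.png')[200:330,260:430];cv2.imwrite('pics/side6c.png',cv2.resize(i,None,fx=4.5,fy=4.5,interpolation=cv2.INTER_CUBIC))"
```

```text
15.7 [0.5455 0.2242 0.1274] [[0.997, 0.079, 0.006], [0.079, -0.997, 0.001], [0.006, -0.001, -1.0]] [ 0.1 -0.1  5.5]
side 801 (array([545.2, 229.6]), array([125.2,  50.1]), 3.38) [0.4825 0.2016 0.0837] [0.6086 0.2571 0.1544]
 screen 111 [0.57213549 0.22872316 0.14635919]
 side face slope deg 25.17923021086591
scene 379 (array([555.3, 226.9]), array([107.1,  54.3]), 2.55) [0.501  0.1999 0.1115] [0.6091 0.254  0.1557]
 screen 90 [0.56364157 0.22548564 0.14775776]
```

View pics/side6c.png

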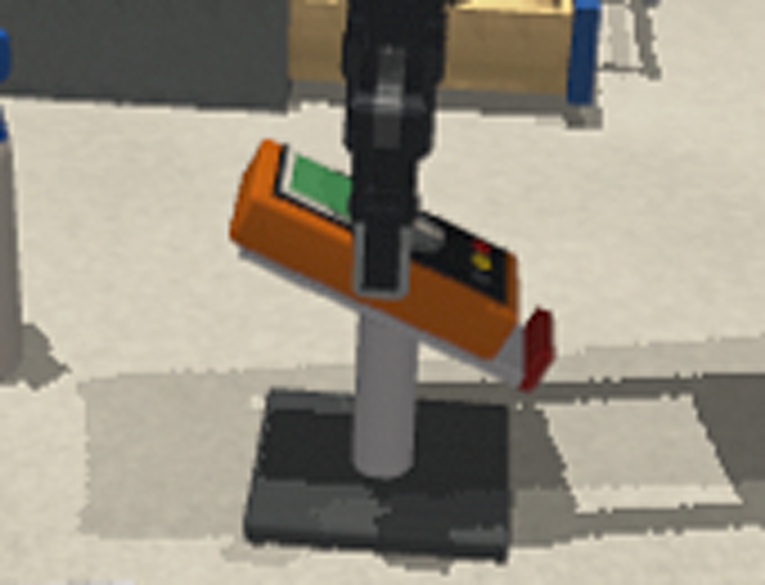

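The meter lies flush on the rest, with its low corner at (490,358) still a few mm from the red lip at (525,365). I'll slide it down until there is contact.

>>> {"api": "jog_arm", "payload": {
  "series": [
    {"claw": -1,"x": -0.01,"y": 0,"z": 0.005,"turn": 0},
    {"claw": -1,"x": -0.02,"y": 0,"z": 0.009,"turn": 0},
    {"claw": -1,"x": -0.03,"y": 0,"z": 0.014,"turn": 0},
    {"claw": -1,"x": -0.03,"y": 0,"z": 0.014,"turn": 0}
  ]
}}

```text
time: 16.2
position: [0.5418, 0.2239, 0.1256]
eef_rot: [[0.997, 0.079, 0.005], [0.079, -0.997, 0.001], [0.005, -0.001, -1.0]]
ft_force: [0.4, -0.2, 6.3]
width: 0.0511
grip_force: 41.9
```

>>> {"api": "jog_arm", "payload": {
  "series": [
    {"claw": -1,"x": -0.01,"y": 0,"z": 0.005,"turn": 0},
    {"claw": -1,"x": -0.02,"y": 0,"z": 0.009,"turn": 0},
    {"claw": -1,"x": -0.02,"y": 0,"z": 0.009,"turn": 0}
  ]
}}

```text
time: 16.5
position: [0.5393, 0.2237, 0.1245]
eef_rot: [[0.997, 0.079, 0.005], [0.079, -0.997, 0.001], [0.005, -0.001, -1.0]]
ft_force: [0.2, -0.6, 5.5]
width: 0.0512
grip_force: 41.9
```

>>> {"api": "jog_arm", "payload": {
  "series": [
    {"claw": -1,"x": -0.008,"y": 0,"z": 0.004,"turn": 0},
    {"claw": -1,"x": -0.016,"y": 0,"z": 0.007,"turn": 0},
    {"claw": -1,"x": -0.016,"y": 0,"z": 0.007,"turn": 0}
  ]
}}

```text
time: 16.8
position: [0.5374, 0.2235, 0.1236]
eef_rot: [[0.997, 0.079, 0.005], [0.079, -0.997, 0.001], [0.005, -0.001, -1.0]]
ft_force: [-0.8, 0.3, 5.1]
width: 0.0508
grip_force: 41.8
```

>>> {"api": "jog_arm", "payload": {
  "series": [
    {"claw": -1,"x": -0.008,"y": 0,"z": 0.004,"turn": 0},
    {"claw": -1,"x": -0.016,"y": 0,"z": 0.007,"turn": 0},
    {"claw": -1,"x": -0.016,"y": 0,"z": 0.007,"turn": 0}
  ]
}}

```text
time: 17.1
position: [0.5355, 0.2233, 0.1227]
eef_rot: [[0.997, 0.079, 0.005], [0.079, -0.997, 0.001], [0.005, -0.001, -1.0]]
ft_force: [0.0, -0.3, 5.1]
width: 0.0508
grip_force: 41.8
```

>>> {"api": "jog_arm", "payload": {
  "series": [
    {"claw": -1,"x": -0.008,"y": 0,"z": 0.004,"turn": 0},
    {"claw": -1,"x": -0.016,"y": 0,"z": 0.007,"turn": 0},
    {"claw": -1,"x": -0.016,"y": 0,"z": 0.007,"turn": 0}
  ]
}}

```text
time: 17.4
position: [0.5333, 0.2232, 0.1217]
eef_rot: [[0.997, 0.079, 0.005], [0.079, -0.997, 0.001], [0.005, -0.001, -1.0]]
ft_force: [0.3, -0.2, 5.9]
width: 0.051
grip_force: 41.8
```

```bash
python3 -c "
from look import go;go('7',.07,.19)
import cv2;i=cv2.imread('pics/side7.png')[200:330,260:430];cv2.imwrite('pics/side7c.png',cv2.resize(i,None,fx=4.5,fy=4.5,interpolation=cv2.INTER_CUBIC))"
```

```text
17.4 [0.5333 0.2232 0.1217] [[0.997, 0.079, 0.005], [0.079, -0.997, 0.001], [0.005, -0.001, -1.0]] [ 0.3 -0.2  5.9]
side 810 (array([537.7, 227.6]), array([116.1,  51.5]), 3.09) [0.4789 0.2004 0.0766] [0.597  0.2554 0.1477]
 screen 112 [0.55969365 0.22728839 0.14036413]
 side face slope deg 25.30586309378535
scene 364 (array([540.9, 224.7]), array([111.2,  51.9]), 2.79) [0.4844 0.1982 0.1021] [0.5973 0.2529 0.1517]
 screen 91 [0.55298011 0.22277797 0.14571782]
```

View pics/side7c.png

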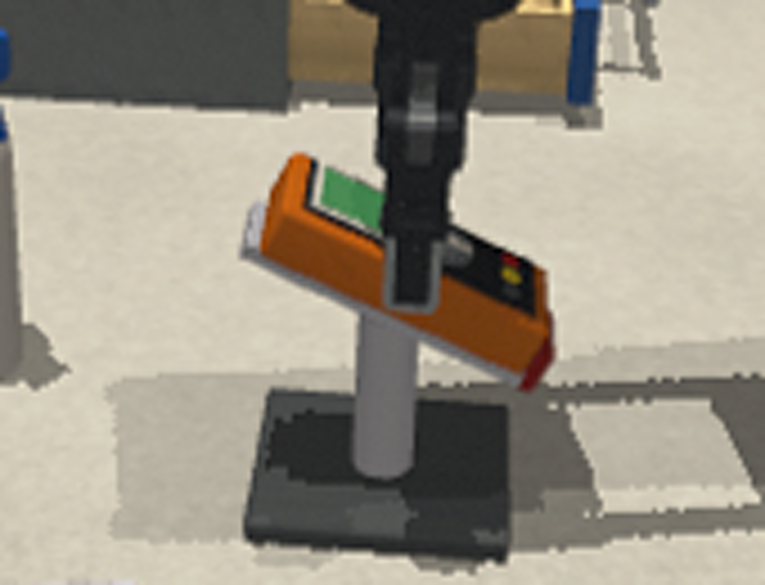

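>>> {"api": "jog_arm", "payload": {
  "series": [
    {"claw": -1,"x": -0.008,"y": 0.005,"z": 0.004,"turn": 0},
    {"claw": -1,"x": -0.014,"y": 0.01,"z": 0.006,"turn": 0},
    {"claw": -1,"x": -0.014,"y": 0.01,"z": 0.006,"turn": 0}
  ]
}}

```text
time: 17.8
position: [0.532, 0.2224, 0.1211]
eef_rot: [[0.997, 0.079, 0.005], [0.079, -0.997, 0.002], [0.006, -0.002, -1.0]]
ft_force: [1.2, 1.9, 4.8]
width: 0.0507
grip_force: 41.7
```

>>> {"api": "jog_arm", "payload": {
  "series": [
    {"claw": -1,"x": -0.008,"y": 0,"z": 0.004,"turn": 0},
    {"claw": -1,"x": -0.014,"y": 0,"z": 0.006,"turn": 0},
    {"claw": -1,"x": -0.014,"y": 0,"z": 0.006,"turn": 0}
  ]
}}

```text
time: 18.1
position: [0.532, 0.2224, 0.121]
eef_rot: [[0.997, 0.079, 0.009], [0.079, -0.997, 0.003], [0.009, -0.002, -1.0]]
ft_force: [4.0, 2.1, 6.3]
width: 0.0516
grip_force: 41.7
```

>>> {"api": "jog_arm", "payload": {
  "series": [
    {"claw": 0.25,"x": 0,"y": 0,"z": 0,"turn": 0},
    {"claw": 0.3,"x": 0,"y": 0,"z": 0,"turn": 0},
    {"claw": 0.4,"x": 0,"y": 0,"z": 0,"turn": 0},
    {"claw": 0.6,"x": 0,"y": 0,"z": 0,"turn": 0},
    {"claw": 0.8,"x": 0,"y": 0,"z": 0,"turn": 0},
    {"claw": 0.8,"x": 0,"y": 0,"z": 0,"turn": 0}
  ]
}}

```text
time: 18.7
position: [0.5279, 0.2212, 0.1183]
eef_rot: [[0.997, 0.079, -0.001], [0.079, -0.997, -0.0], [-0.001, 0.0, -1.0]]
ft_force: [0.6, 0.4, 0.8]
width: 0.0771
grip_force: 0.0
```

>>> {"api": "jog_arm", "payload": {
  "series": [
    {"claw": 0.8,"x": 0,"y": 0,"z": -0.05,"turn": 0},
    {"claw": 0.8,"x": 0,"y": 0,"z": -0.15,"turn": 0},
    {"claw": 0.8,"x": 0,"y": 0,"z": -0.35,"turn": 0},
    {"claw": 0.8,"x": 0,"y": 0,"z": -0.65,"turn": 0},
    {"claw": 0.8,"x": 0,"y": 0,"z": -1,"turn": 0}
  ]
}}

```text
time: 19.2
position: [0.5273, 0.2211, 0.2395]
eef_rot: [[0.997, 0.079, -0.002], [0.079, -0.997, -0.001], [-0.002, 0.0, -1.0]]
ft_force: [-0.1, -0.1, -0.6]
width: 0.0765
grip_force: 0.0
```

>>> {"api": "jog_arm", "payload": {
  "series": [
    {"claw": 0.8,"x": -0.3,"y": 0,"z": -0.2,"turn": 0},
    {"claw": 0.8,"x": -0.6,"y": 0,"z": -0.4,"turn": 0},
    {"claw": 0.8,"x": -0.9,"y": 0,"z": -0.4,"turn": 0},
    {"claw": 0.8,"x": -1,"y": 0,"z": -0.4,"turn": 0},
    {"claw": 0.8,"x": -1,"y": 0,"z": -0.4,"turn": 0}
  ]
}}

```text
time: 19.7
position: [0.4077, 0.2119, 0.2874]
eef_rot: [[0.997, 0.08, 0.002], [0.08, -0.997, 0.001], [0.002, -0.0, -1.0]]
ft_force: [0.2, 0.1, -0.6]
width: 0.0768
grip_force: 0.0
```

```bash
python3 -c "
from look import go;go('8',.07,.16)
import cv2,numpy as np
i=cv2.imread('pics/side8.png')[200:330,260:430];j=cv2.imread('pics/scene8.png')[170:300,310:480]
cv2.imwrite('pics/end.png',cv2.resize(np.hstack([i,j]),None,fx=2.35,fy=2.35,interpolation=cv2.INTER_CUBIC))"
```

```text
19.7 [0.4077 0.2119 0.2874] [[0.997, 0.08, 0.002], [0.08, -0.997, 0.001], [0.002, -0.0, -1.0]] [ 0.2  0.1 -0.6]
side 976 (array([536.9, 228. ]), array([114.5,  50.8]), 3.25) [0.4787 0.1995 0.0787] [0.5947 0.2551 0.1477]
 screen 110 [0.55919402 0.2251392  0.13902568]
 side face slope deg 25.219054012882626
scene 386 (array([537.6, 222. ]), array([115.4,  51.1]), 4.95) [0.4785 0.1949 0.0997] [0.595  0.2515 0.1501]
 screen 65 [0.5557719  0.22417069 0.13902547]
```

View pics/end.png

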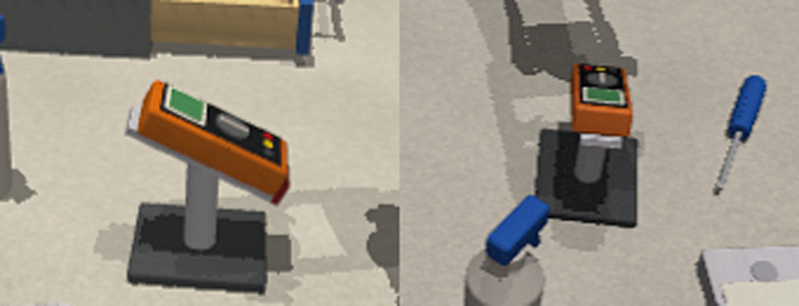

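The meter lies flush on the slope (25.2°), screen end uphill, against the lip and centred to within about 1 mm. The spray bottle, driver and drive look undisturbed, so I'm handing it in.

```bash
python3 -c "
from station import ticket
print(ticket.sign_off())"
```

```text
the job is handed in; nothing more can be done
None
```

The drawer is open, and the multimeter is released on the sloped rest: flat, face up, screen end uphill, lower end against the red lip and centred to about 1 mm. I never went near the spray bottle, hard drive or screwdriver, and the job is handed in at about 20 s on the robot's clock.

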